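# Lock the router-table ring with the pin spanner

## Robot

A 6-joint arm with a two-finger parallel gripper is mounted at the origin on the work surface. World frame = base frame: x ahead of the robot, y to its left, z up, the work surface at z = 0. Lengths are in mm, angles in degrees, forces in N, time in s.
With the tool pointing down it reaches from about 350 to 850 mm from the base axis. Payload 8.1 kg.
Tool frame: the origin (TCP) lies between the finger pads; the fingertips stand r.nose_length ahead of it and the grasp point (between the pads) lies 3 mm ahead of it (r.nose_length is the distance from the TCP to the fingertips, in mm); x points along the fingers, y is the direction in which the jaws open and shut, and the axes are right-handed (so a half turn about x gives the same grasp; the last joint's range is limited). The gripper opens to 85 mm and grips with 20 to 120 N. Pads are 22 mm wide; open, the fingers measure 114 mm over their backs; the gripper's body (76 mm by 85 mm) begins 54 mm behind the grasp point. The pads swing forward as they close: fully open they stand 13 mm farther back than shut.
Start: joints at [68.675, 7.471, 85.268, -0, 87.261, -4.893], TCP at [169.709, 575.504, 253.292] pointing down, gripper open.
Joint ranges: [-169.43, 169.43], [-51.17, 129.36], [1.28, 143.12], [-76.62, 256.62], [0, 156.53], [-152.29, 152.29]. Speed limits (degrees/s): [136.94, 136.94, 159.86, 180, 180, 180].

## Interface

Orientations are given as [roll, pitch, yaw] about the fixed x, y, z axes, in that order (R = Rz(yaw) Ry(pitch) Rx(roll)).
In Python, from bench import sense, optics, order, r gives the robot as it stands.
- The arm moves only by the tool carry_out, never from a script. Its argument "commands" is one flat list of numbers, 7 for each row, row after row: the shift along the tool's x, y, z in m, then the turn, a rotation vector about the tool's x, y, z in degrees, then the closure, from -1 (fully open) to 1 (shut), so that 0 is half open. A call has 1 to 12 rows; each row is the pose to reach, as a shift and turn from the pose measured when the call began, along the tool's axes at that moment; what a row does not reach only later rows make up. A row lasts 1/8 s, in which the tool goes at most 62.5 mm and 10.7 degrees, less where a joint would pass 70% of its speed; a pose out of reach is approached as far as the arm can. A call with a gripper value outside its range is refused whole. The fingers move at their own pace and stop on an object; "grip_force" is the grip in N (left out, the last holds). Time passes only in rows, so rows that repeat a pose let the fingers close. It gives the time, the measured TCP pose, the force and the opening at its end, in the units of the state.
- sense(): the state, without advancing time (a new reading comes with each control period).
- optics.snapshot(name): name is "scene" or "top"; returns (picture, depth): 420x560x3 uint8, red, green, blue; 420x560 float32, mm along the optical axis (not along the pixel's ray), 0 where there is no reading.
- optics.calibration(name): a dict with "mtx" (3x3 intrinsics, pixels), "extrinsics" (4x4, takes a point from camera to world coordinates). Camera axes: x right, y up, looking along -z (the intrinsics and any distortion apply to the point x, -y, -z); pixel columns grow to the right and rows downward; lengths in mm; the calibration is good to about 2 mm. A picture is of the moment at which its call begins. calibration takes no time and is no camera call.
- order.hand_in(): hands the job in, once; it reports no verdict.
The state is a dict: "time": time; "joint_pos": joint angles; "qd": joint speeds; "joint_efforts": joint torques, N m; "tool_pos": TCP position; "tcp_rot": TCP orientation; "ft_force": force on the tool from outside, world axes, zero at the start; "wrist_torque": the same for the moment, N m; "finger_gap": finger opening in mm.
Only numpy, scipy, OpenCV 4.12 (cv2) and the standard library are available. Lean on these libraries where they do the work, as an engineer would, in place of code of your own. Each camera call takes 0.05 s, during which the arm holds its last target. There are 200 camera calls.

## Task

Take the two-pin spanner from its wooden rest, feel both pins fully into the two holes of the ring in the router plate, and with both pins in turn the ring clockwise until it comes up against its stop and is locked, without pressing or twisting hard. Then lift the spanner out and put it back on its rest, pins in the groove, and leave the other things where they are.

Things in the scene. Friction and masses are not known exactly. Their poses are not given: they have to be found in the camera images.
- router_top: Router table top lying flat on the bench, fixed: grey laminate on plywood, 400 mm (x) by 450 mm (y), 38 mm thick; a black insert plate 235 x 300 mm is let in flush in its middle, with a bright ring in the plate. Origin: middle of its underside; z up. The ring and plate are marred if the spanner pushes on either with more than 50 N, pressing and twisting together.
- ring_centre (a point): Middle of the aluminium ring, on its upper face (38 mm above the bench, flush with the plate); axes of router_top, they do not turn with the ring. Ring 98 mm in diameter, 32 mm opening in the middle, two round holes 8 mm wide, free 11 mm deep, on opposite sides 38 mm from the middle. Their line starts within 0.37 rad either way of this point's x axis: not measured, find it by sight or feel.
- ring (a joint): Turn of the ring in its seat, rad, growing clockwise seen from above; 0 to 0.06 at the start, hard stop (locked) at 0.50. It does not tell where the holes point. Stiff: about 0.35 N m starts it, 0.55 N m is needed near the stop; it stays where it is left.
- spanner_grip (a point): Two-pin spanner, 0.14 to 0.24 kg: flat steel bar 94 x 26 x 6 mm along x; on its middle an upright orange grip rib, 70 mm long (x), 16 mm thick (y), from 6 to 48 mm above the bar's underside. This point: middle of the rib, 30 mm above the bar's underside. z up, away from the pins. Works either way round (half turn about z). Pins home in the ring: bar lies flat on the ring.
- pin_a (a point): Middle of the end of the pin at x = +38 mm of the spanner, 37 mm below the grip point: steel pin straight down under the bar, 6 mm in diameter 7 mm long, the last 1.5 mm tapered to 4 mm.
- pin_b (a point): Middle of the end of the same kind of pin at x = -38 mm of the spanner, 37 mm below the grip point.
- rest_mid (a point): Wooden rest for the spanner, fixed on the bench: block 140 mm (x) by 60 mm (y), 24 mm high, a groove along x in its top, 108 mm long, 14 mm wide, 12 mm deep; the pins hang in it and the bar lies flat on the block. This point: middle of the groove at the height of the block's top. The spanner starts here, along the groove.
- spare_ring: Loose spare ring, aluminium, 98 mm in diameter, 9.5 mm high, lying on the router top; leave alone. Origin: centre of its underside.
- offcut: Loose wooden test piece 45 x 100 x 22 mm lying on the router top; leave alone. Origin: centre of its underside.
- stain_tin: Yellow tin of wood stain, 84 mm in diameter, 105 mm high, standing on the bench; leave alone. Origin: centre of its underside.
There are look-alikes about, which are no part of the job. What is shaped like the part that bears spanner_grip but turquoise is not meant.

How it is judged (in metres and radians):
On the way, in this order (a step that is already met when the one before it is completed fails the run):
1. both pins are fully in the two holes of the ring, before the ring has been turned by more than a little (joint under 0.2) (z of each of pin_a, pin_b in the frame of ring_centre below -0.0045 m and horizontal distance between spanner_grip and ring_centre below 0.005 m and value of joint ring below 0.2 rad), for 0.1 s.
2. the ring is turned to its stop (joint over 0.47) with both pins in the holes (z of each of pin_a, pin_b in the frame of ring_centre below -0.0035 m and value of joint ring above 0.47 rad), for 0.1 s.
At the end, for the whole second after the job is handed in: The ring is locked (joint over 0.47 rad); the spanner is back on its rest with its pins in the groove: within 18 mm of the middle of the rest, in line with it (within 0.25 rad, either way round), bar flat on the block (height within 4 mm, tilt under 0.1 rad), released and at rest (value of joint ring above 0.47 rad and horizontal distance between spanner_grip and rest_mid below 0.018 m and z of spanner_grip in the frame of rest_mid between 0.026 and 0.034 m and angle between the x axis of spanner_grip and the x axis of rest_mid, either way round below 0.25 rad and angle between spanner_grip's own z axis and vertical below 0.1 rad and linear speed of spanner below 0.02 m/s); the robot touches nothing.
It fails at once if the spanner pushes on the ring with more than 50 N (contact force between spanner and ring above 50 N).
It fails at once if the spanner pushes on the plate or router top with more than 50 N (contact force between spanner and router_top above 50 N).
It fails at once if the ring is turned (past 0.2) without both pins in its holes (value of joint ring above 0.2 rad and velocity of joint ring above 0.1 rad/s and z of any of pin_a, pin_b in the frame of ring_centre above -0.0025 m).
It fails at once if the spare ring, the offcut or the stain tin is moved more than 20 mm or tipped (distance of any of spare_ring, offcut, stain_tin from where it was at the start of the episode above 0.02 m or angle between stain_tin's own z axis and vertical above 0.3 rad).
It also fails if it takes over 64 s, if anything falls off the work surface, if the arm or the gripper's body presses on something with over 40 N, if the wrist force passes 120 N, or if a joint passes its speed limit or range.

## Working session

There is one attempt and no reset: what is moved stays moved. The work goes in short steps, Python scripts to look and compute and a tool call to move; the robot and the scene stay as the last step left them, time stands still between calls to the robot, and variables do not carry over. Pictures are saved under pics/ and viewed, about 8 in all and at most 12, crops included, and the job is handed in when it is done.

Besides the shell and the picture viewer there is one more tool, called as a command line: name --argument value ..., lists and objects as JSON in quotes. carry_out: Moves the arm, as the interface text tells. Its arguments: {"type":"object","properties":{"commands":{"type":"array","items":{"type":"number"}},"grip_force":{"type":"number"}},"required":["commands"]}

```bash
mkdir -p pics
cat > h.py <<'E'
import numpy as np,cv2
from bench import sense,optics,order,r
def snap(n,f=None):
    p,d=optics.snapshot(n)
    if f: cv2.imwrite('pics/'+f,p[:,:,::-1])
    return p,d
def ray(n,u,v):
    c=optics.calibration(n);K=np.array(c['mtx']);T=np.array(c['extrinsics'])
    q=np.linalg.inv(K)@[u,v,1.];q=np.array([q[0],-q[1],-q[2]])
    return T[:3,3],T[:3,:3]@q
def onz(n,u,v,z):
    o,d=ray(n,u,v);return o+d*(z-o[2])/d[2]
def ond(n,u,v,depth):
    o,d=ray(n,u,v);return o+d*depth
E
python3 - <<'E'
from h import *
print(sense(), r.nose_length)
for n in('scene','top'):
    p,d=snap(n,n+'0.png');c=optics.calibration(n);print(c, d.min(),d.max())
    np.savez('/tmp/'+n,p=p,d=d)
E
```

```text
{'time': 0.0, 'joint_pos': array([ 6.86740298e+01,  7.51474061e+00,  8.53292815e+01,  5.67438653e-04,
        8.72622302e+01, -4.89339755e+00]), 'qd': array([-0.03106395,  0.07060371, -0.04582031,  0.03321036,  0.01987118,
        0.13025789]), 'joint_efforts': array([-1.41941997e-03, -5.69377041e+01, -5.00543904e+01, -3.05128915e-04,
        1.48288527e-02,  8.10839396e-06]), 'tool_pos': array([169.52399971, 575.01986904, 252.24821174]), 'tcp_rot': array([ -95.19900514,   89.8937462 , -111.63160541]), 'ft_force': array([ 0.30740615, -0.5130868 ,  0.27751368]), 'wrist_torque': array([-0.00650529, -0.00391909,  0.01869174]), 'finger_gap': 85.57307640819313} 22.0
{'mtx': array([[407.50917435,   0.        , 281.81654121],
       [  0.        , 407.50917435, 215.07677699],
       [  0.        ,   0.        ,   1.        ]]), 'extrinsics': array([[ 1.47912498e-01, -6.99262669e-01,  6.99395176e-01,
         1.24841651e+03],
       [ 9.88920928e-01,  9.56039135e-02, -1.13557427e-01,
        -3.07052500e+01],
       [ 1.25415537e-02,  7.08443090e-01,  7.05656501e-01,
         7.66857200e+02],
       [ 0.00000000e+00,  0.00000000e+00,  0.00000000e+00,
         1.00000000e+00]])} 0.0 3204.2366
{'mtx': array([[416.60096023,   0.        , 280.83685305],
       [  0.        , 416.60096023, 210.56993794],
       [  0.        ,   0.        ,   1.        ]]), 'extrinsics': array([[ 2.82370190e-02,  9.92231577e-01, -1.21157620e-01,
         4.15598267e+02],
       [-9.99293176e-01,  3.10292081e-02,  2.12211143e-02,
         1.10322018e+02],
       [ 2.48156847e-02,  1.20472761e-01,  9.92406417e-01,
         1.17545123e+03],
       [ 0.00000000e+00,  0.00000000e+00,  0.00000000e+00,
         1.00000000e+00]])} 0.0 2120.6628
```

View pics/scene0.png

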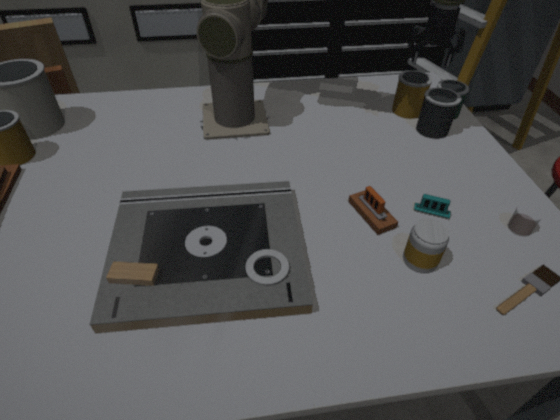

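View pics/top0.png

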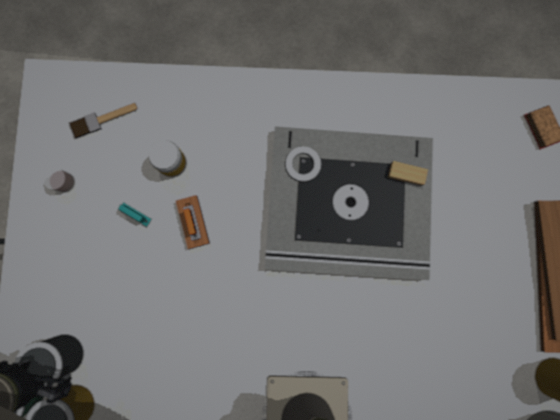

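The orange spanner on the brown rest is at top (190,222) and scene (374,200). The turquoise look-alike is at top (134,214) and scene (433,206). The target ring in the black plate is at top (350,202); the loose spare is at (303,163). I choose the orange spanner and the ring in the plate, and check both in a close crop.

Run:
```python
from h import *
t=np.load('/tmp/top.npz')['p'];s=np.load('/tmp/scene.npz')['p']
f=lambda a,x0,y0,w,h:cv2.resize(np.clip(a[y0:y0+h,x0:x0+w]*1.6,0,255).astype('u1'),(400,300),interpolation=cv2.INTER_CUBIC)
o=np.vstack([np.hstack([f(t,318,178,64,48),f(s,174,215,64,48)]),np.hstack([f(t,160,191,64,48),f(s,340,178,64,48)])])
cv2.imwrite('pics/crop1.png',o[:,:,::-1])
for n,p in(('top',t),('scene',s)):
    hsv=cv2.cvtColor(p,cv2.COLOR_RGB2HSV)
    d=np.load('/tmp/%s.npz'%n)['d']
    win=(slice(185,260),slice(165,220)) if n=='top' else (slice(180,240),slice(340,402))
    for nm,lo,hi in(('orange',(3,185,110),(18,255,255)),('wood',(3,70,30),(20,255,255))):
        m=np.zeros(hsv.shape[:2],'u1');m[win]=cv2.inRange(hsv,lo,hi)[win]
        k,l,st,ce=cv2.connectedComponentsWithStats(m)
        i=1+np.argmax(st[1:,4]);c=cv2.minAreaRect(np.argwhere(l==i)[:,::-1].astype('f4'))
        print(n,nm,st[i],ce[i],c,'depthmed',np.median(d[l==i]), 'pt',ond(n,*ce[i],np.median(d[l==i])))
    # ring
    wr=(slice(178,228),slice(325,378)) if n=='top' else (slice(220,262),slice(178,234))
    m=np.zeros(hsv.shape[:2],'u1');m[wr]=(p.max(2)[wr]>100)*255
    cs,_=cv2.findContours(m,cv2.RETR_EXTERNAL,cv2.CHAIN_APPROX_NONE);c=max(cs,key=cv2.contourArea)
    e=cv2.fitEllipse(c);print(n,'ring',e,onz(n,*e[0],38))
a=onz
print(hsv.shape)
```

```text
top orange [188 210   2   3   3] [188.33333333 211.        ] ((188.30001831054688, 211.1000518798828), (2.2360680103302, 0.4472135603427887), 63.43495178222656) depthmed 1105.8729 pt [541.5168088  332.19703106  71.74477825]
top wood [176 196  33  53 922] [191.55206074 221.4143167 ] ((191.86312866210938, 221.75770568847656), (49.86975860595703, 22.084667205810547), 75.46554565429688) depthmed 1148.1301 pt [518.10050144 330.92028539  26.3327661 ]
top ring ((350.37310791015625, 201.7360076904297), (33.81822204589844, 35.007816314697266), 119.29158020019531) [ 585.12471714 -105.87870311   38.        ]
scene orange [378 196   4   5   6] [379. 198.] ((379.02001953125, 198.36000061035156), (5.0, 1.2000000476837158), 53.13010025024414) depthmed 1032.8438 pt [532.21834116 334.30506218  71.77599537]
scene wood [ 349  186   49   48 1012] [373.06126482 210.30632411] ((373.85980224609375, 209.3634033203125), (53.09046173095703, 27.416057586669922), 48.6522216796875) depthmed 1052.7754 pt [538.35935579 323.13708158  35.64674022]
scene ring ((205.30825805664062, 240.85386657714844), (28.405466079711914, 40.36723327636719), 79.19331359863281) [ 587.22500651 -106.37322485   38.        ]
(420, 560, 3)
```

View pics/crop1.png

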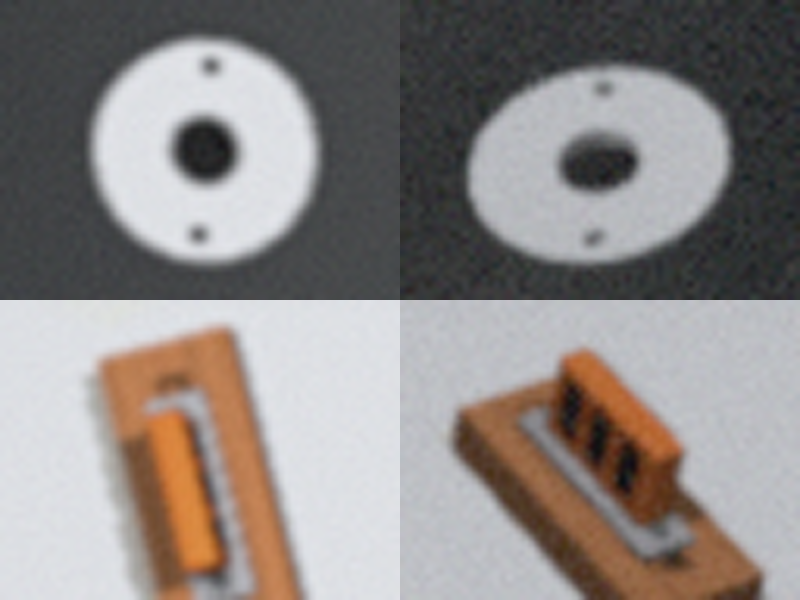

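The crop shows the orange spanner seated on the brown rest, with its rib top in the top view running from about (184,208) to (194,232). The plate ring's two holes show clearly in both views, near top (351.6,188.5) and (350,215.5). Next I refine these to metric positions.

Run:
```python
from h import *
for n in('top','scene'):
    z=np.load('/tmp/%s.npz'%n);p,d=z['p'],z['d'];g=p.max(2).astype(float)
    hs=[]
    for (u,v) in ([(351.6,188.5),(349.8,215.4)] if n=='top' else [(206.6,229.1),(205.2,253)]):
        u0,v0=int(round(u)),int(round(v));w=g[v0-3:v0+4,u0-3:u0+4];w=np.clip(np.percentile(w,70)-w-12,0,None)
        yy,xx=np.mgrid[v0-3:v0+4,u0-3:u0+4];c=(w*xx).sum()/w.sum(),(w*yy).sum()/w.sum();hs.append(onz(n,*c,38))
    hs=np.array(hs);dd=hs[0]-hs[1];print(n,'holes',hs.round(1),'mid',hs.mean(0).round(1),'dist',np.linalg.norm(dd).round(1),'ang',np.degrees(np.arctan2(dd[1],dd[0])).round(2))
    rr=(slice(120,285),slice(258,440)) if n=='top' else (slice(180,335),slice(90,315))
    ww=(slice(185,260),slice(165,225)) if n=='top' else (slice(175,240),slice(340,405))
    V,U=np.mgrid[ww];P=np.array([ond(n,u,v,d[v,u]) for u,v in zip(U.ravel(),V.ravel())])
    for nm,lo,hi in(('rib',66,78),('block',20,28)):
        q=P[(P[:,2]>lo)&(P[:,2]<hi)]
        R=cv2.minAreaRect(q[:,:2].astype('f4'));print(n,nm,len(q),np.median(q[:,2]).round(1),R)
    V,U=np.mgrid[rr];P=np.array([ond(n,u,v,d[v,u]) for u,v in zip(U.ravel(),V.ravel())])
    q=P[(P[:,2]>33)&(P[:,2]<43)];print(n,'table',np.median(q[:,2]),cv2.minAreaRect(q[:,:2].astype('f4')))
    # rib by colour: top face bright orange
    hsv=cv2.cvtColor(p,cv2.COLOR_RGB2HSV);m=np.zeros(g.shape,'u1');m[ww]=cv2.inRange(hsv,(5,150,120),(20,255,255))[ww]
    cs,_=cv2.findContours(m,0,cv2.CHAIN_APPROX_NONE);c=max(cs,key=cv2.contourArea);R=cv2.minAreaRect(c);print(n,'ribcol',R,cv2.minAreaRect(np.array([onz(n,*b,72)[:2] for b in cv2.boxPoints(R)],'f4')), 'hsv', hsv[222,190])
    # scale check tin / arm
c0=optics.calibration('scene')
```

```text
top holes [[ 624.5 -109.    38. ]
 [ 547.9 -103.2   38. ]] mid [ 586.2 -106.1   38. ] dist 76.8 ang -4.36Traceback (most recent call last):
  File "<stdin>", line 11, in <module>
  File "h.py", line 14, in ond
    o,d=ray(n,u,v);return o+d*depth
        ~~~^^^^^^^
  File "h.py", line 8, in ray
    c=optics.calibration(n);K=np.array(c['mtx']);T=np.array(c['extrinsics'])
ValueError: time passes only in moves, steps and waits
```

```bash
sed -i 's/^def ray/from functools import cache\n@cache\ndef cal(n): return optics.calibration(n)\ndef ray/; s/c=optics.calibration(n);K/c=cal(n);K/' h.py
python3 - <<'E'
from h import *
for n in('top','scene'):
    z=np.load('/tmp/%s.npz'%n);p,d=z['p'],z['d'];g=p.max(2).astype(float)
    hs=[]
    for (u,v) in ([(351.6,188.5),(349.8,215.4)] if n=='top' else [(206.6,229.1),(205.2,253)]):
        u0,v0=int(round(u)),int(round(v));w=g[v0-3:v0+4,u0-3:u0+4];w=np.clip(np.percentile(w,70)-w-12,0,None)
        yy,xx=np.mgrid[v0-3:v0+4,u0-3:u0+4];c=(w*xx).sum()/w.sum(),(w*yy).sum()/w.sum();hs.append(onz(n,*c,38))
    hs=np.array(hs);dd=hs[0]-hs[1];print(n,'holes',hs.round(1),'mid',hs.mean(0).round(1),'dist',np.linalg.norm(dd).round(1),'ang',np.degrees(np.arctan2(dd[1],dd[0])).round(2))
    rr=(slice(120,285),slice(258,440)) if n=='top' else (slice(180,335),slice(90,315))
    ww=(slice(185,260),slice(165,225)) if n=='top' else (slice(175,240),slice(340,405))
    def pts(w):
        V,U=np.mgrid[w];return np.array([ond(n,u,v,d[v,u]) for u,v in zip(U.ravel(),V.ravel())])
    P=pts(ww)
    for nm,lo,hi in(('rib',66,78),('block',20,28)):
        q=P[(P[:,2]>lo)&(P[:,2]<hi)]
        print(n,nm,len(q),np.median(q[:,2]).round(1),cv2.minAreaRect(q[:,:2].astype('f4')))
    q=pts(rr);q=q[(q[:,2]>33)&(q[:,2]<43)];print(n,'table',np.median(q[:,2]),cv2.minAreaRect(q[:,:2].astype('f4')))
    hsv=cv2.cvtColor(p,cv2.COLOR_RGB2HSV);m=np.zeros(g.shape,'u1');m[ww]=cv2.inRange(hsv,(5,150,120),(20,255,255))[ww]
    cs,_=cv2.findContours(m,0,cv2.CHAIN_APPROX_NONE)
    if cs:
        R=cv2.minAreaRect(max(cs,key=cv2.contourArea));print(n,'ribcol',R,cv2.minAreaRect(np.array([onz(n,*b,72)[:2] for b in cv2.boxPoints(R)],'f4')))
E
```

```text
top holes [[ 624.5 -109.    38. ]
 [ 547.9 -103.2   38. ]] mid [ 586.2 -106.1   38. ] dist 76.8 ang -4.36
top rib 162 71.8 ((515.5519409179688, 330.75775146484375), (70.03841400146484, 16.482498168945312), 18.89258575439453)
top block 712 24.2 ((518.6903076171875, 332.12066650390625), (139.83929443359375, 61.1198616027832), 17.49375343322754)
top table 37.73476092036344 ((586.5076904296875, -105.75025939941406), (451.4783630371094, 401.22283935546875), 87.78465270996094)
top ribcol ((188.7830352783203, 220.99057006835938), (24.312820434570312, 5.082340717315674), 74.05460357666016) ((515.0098266601562, 329.5494384765625), (65.1888198852539, 13.344615936279297), 18.791217803955078)
scene holes [[ 545.2 -103.9   38. ]
 [ 626.7 -108.    38. ]] mid [ 585.9 -105.9   38. ] dist 81.7 ang 177.14
scene rib 129 70.2 ((515.5858154296875, 327.7279357910156), (70.72346496582031, 16.723535537719727), 17.6037540435791)
scene block 531 22.9 ((518.6158447265625, 328.0055847167969), (142.29200744628906, 62.739662170410156), 19.26114273071289)
scene table 36.50376279141017 ((585.9205322265625, -107.46510314941406), (450.8232421875, 404.30645751953125), 87.9283676147461)
```

```bash
cat >> h.py <<'E'
from scipy.spatial.transform import Rotation as Ro
def cur():
    s=sense();return s,Ro.from_euler('xyz',s['tcp_rot'],degrees=True)
def jaw(): 
    y=cur()[1].as_matrix()[:,1];return np.degrees(np.arctan2(y[1],y[0]))
def to(xyz,t):
    s,R=cur();t=np.radians(t);x=np.array([0,0,-1.]);y=np.array([np.cos(t),np.sin(t),0])
    G=Ro.from_matrix(np.array([x,y,np.cross(x,y)]).T)
    print('to',xyz,'shift m',(R.inv().apply(np.array(xyz)-s['tool_pos'])/1000).round(4),'turn',(R.inv()*G).as_rotvec(degrees=True).round(2))
E
python3 -c "
from h import *
print(jaw(),cur()[1].as_matrix().round(3))
to([516,329.5,160],108.3);to([516,329.5,160],-71.7)"
```

```text
73.56488232669504 [[-0.001  0.283  0.959]
 [-0.002  0.959 -0.283]
 [-1.    -0.002 -0.   ]]
to [516, 329.5, 160] shift m [ 0.0925 -0.1374  0.4018] turn [-34.74  -0.04   0.09]
to [516, 329.5, 160] shift m [ 0.0925 -0.1374  0.4018] turn [1.4526e+02 1.2000e-01 5.0000e-02]
```

carry_out --commands '[0.0925, -0.1374, 0.4018, -34.7, 0, 0, -1, 0.0925, -0.1374, 0.4018, -34.7, 0, 0, -1, 0.0925, -0.1374, 0.4018, -34.7, 0, 0, -1, 0.0925, -0.1374, 0.4018, -34.7, 0, 0, -1, 0.0925, -0.1374, 0.4018, -34.7, 0, 0, -1, 0.0925, -0.1374, 0.4018, -34.7, 0, 0, -1, 0.0925, -0.1374, 0.4018, -34.7, 0, 0, -1, 0.0925, -0.1374, 0.4018, -34.7, 0, 0, -1, 0.0925, -0.1374, 0.4018, -34.7, 0, 0, -1, 0.0925, -0.1374, 0.4018, -34.7, 0, 0, -1, 0.0925, -0.1374, 0.4018, -34.7, 0, 0, -1, 0.0925, -0.1374, 0.4018, -34.7, 0, 0, -1]' --grip_force 40

```text
time: 1.6
tool_pos: [515.4, 330.4, 160.4]
tcp_rot: [-115.1, 89.9, -96.7]
ft_force: [0.3, 0.9, 0.3]
finger_gap: 85.7
```

Run:
```python
from h import *
print(jaw(),sense()['tool_pos'],sense()['joint_pos'].round(1)); to([515.7,329.5,90],108.3); to([515.7,329.5,58],108.3)
t,_=snap('top');s,_=snap('scene')
f=lambda a,x0,y0,w,h:cv2.resize(np.clip(a[y0:y0+h,x0:x0+w]*1.5,0,255).astype('u1'),(400,400),interpolation=cv2.INTER_CUBIC)
cv2.imwrite('pics/c2.png',np.hstack([f(t,140,165,110,110),f(s,320,130,110,110)])[:,:,::-1])
```

```text
108.35774998161011 [515.40971396 330.38322356 160.44025015] [ 27.9  12.8  89.2  -0.1  78.1 -80.4]
to [515.7, 329.5, 90] shift m [ 0.0704 -0.0008  0.    ] turn [ 0.06 -0.03  0.06]
to [515.7, 329.5, 58] shift m [ 1.024e-01 -8.000e-04  1.000e-04] turn [ 0.06 -0.03  0.06]
```

View pics/c2.png

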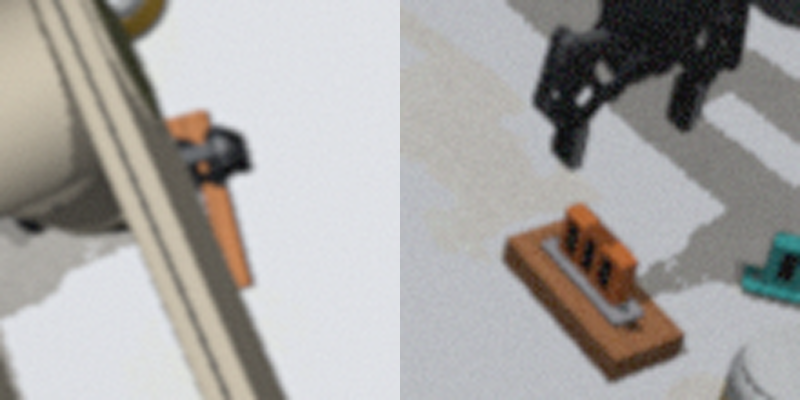

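The gripper's fingers straddle the orange rib: scene crop fingertips at (570,160) and (685,125), rib at (600,245). The turquoise one is clear at the right, so I descend.

carry_out --commands '[0.05, -0.0008, 0, 0, 0, 0, -1, 0.085, -0.0008, 0, 0, 0, 0, -1, 0.102, -0.0008, 0, 0, 0, 0, -1, 0.102, -0.0008, 0, 0, 0, 0, -1, 0.102, -0.0008, 0, 0, 0, 0, -1]'

```text
time: 2.33
tool_pos: [517.1, 329.8, 60.2]
tcp_rot: [-20.5, 89.9, -2.2]
ft_force: [-0.8, 0.5, 0.8]
finger_gap: 85.5
```

carry_out --commands '[0, 0, 0, 0, 0, 0, 1, 0, 0, 0, 0, 0, 0, 1, 0, 0, 0, 0, 0, 0, 1, 0, 0, 0, 0, 0, 0, 1, 0, 0, 0, 0, 0, 0, 1, 0, 0, 0, 0, 0, 0, 1, 0, 0, 0, 0, 0, 0, 1, 0, 0, 0, 0, 0, 0, 1]' --grip_force 40

```text
time: 3.32
tool_pos: [517.2, 329.9, 60.4]
tcp_rot: [-17.1, 89.9, 1.2]
ft_force: [-0.8, -1.1, 3.9]
finger_gap: 15.5
```

```bash
python3 -c "
from h import *
s=sense();print(jaw(),s['tool_pos'],s['ft_force'],s['wrist_torque'],s['finger_gap'])"
```

```text
108.32120645017606 [517.22404491 329.85231384  60.43232736] [-0.76268693 -1.1484559   3.87113917] [-0.02188291  0.10071746  0.00426575] 15.466685388599954
```

carry_out --commands '[0, 0, 0, 0, 0, 0, 1, 0, 0, 0, 0, 0, 0, 1, -0.04, 0, 0, 0, 0, 0, 1, -0.08, 0, 0, 0, 0, 0, 1, -0.12, 0, 0, 0, 0, 0, 1, -0.12, 0, 0, 0, 0, 0, 1, -0.12, 0, 0, 0, 0, 0, 1]' --grip_force 110

```text
time: 4.2
tool_pos: [516.2, 329.5, 178.9]
tcp_rot: [-73.9, 89.9, -55.6]
ft_force: [-0.0, 0.7, -0.7]
finger_gap: 14.5
```

```bash
python3 -c "
from h import *
s=sense();print(jaw(),s['tool_pos'],s['ft_force'],s['wrist_torque'],s['finger_gap'],s['joint_pos'])
to([587.9,-106,130],86);to([587.9,-106,130],-94)"
```

```text
108.32497499671935 [516.18960008 329.48764036 178.91333325] [-0.03544122  0.69273516 -0.71260326] [-0.04189491  0.054675   -0.03718626] 14.47871378773879 [ 2.77878519e+01  1.19083113e+01  8.81756101e+01 -6.04441509e-02
  7.99091794e+01 -8.05265446e+01]
to [587.9, -106, 130] shift m [ 0.0493 -0.4359 -0.0689] turn [22.32  0.03  0.05]
to [587.9, -106, 130] shift m [ 0.0493 -0.4359 -0.0689] turn [-1.5767e+02 -7.0000e-02  4.0000e-02]
```

carry_out --commands '[0.0493, -0.4359, -0.0689, 22.3, 0, 0, 1, 0.0493, -0.4359, -0.0689, 22.3, 0, 0, 1, 0.0493, -0.4359, -0.0689, 22.3, 0, 0, 1, 0.0493, -0.4359, -0.0689, 22.3, 0, 0, 1, 0.0493, -0.4359, -0.0689, 22.3, 0, 0, 1, 0.0493, -0.4359, -0.0689, 22.3, 0, 0, 1, 0.0493, -0.4359, -0.0689, 22.3, 0, 0, 1, 0.0493, -0.4359, -0.0689, 22.3, 0, 0, 1, 0.0493, -0.4359, -0.0689, 22.3, 0, 0, 1, 0.0493, -0.4359, -0.0689, 22.3, 0, 0, 1, 0.0493, -0.4359, -0.0689, 22.3, 0, 0, 1, 0.0493, -0.4359, -0.0689, 22.3, 0, 0, 1]'

```text
time: 5.7
tool_pos: [588.0, -105.0, 130.3]
tcp_rot: [-41.9, 89.9, -45.8]
ft_force: [0.3, 0.3, -2.0]
finger_gap: 14.5
```

Run:
```python
from h import *
s=sense();print(jaw(),s['tool_pos'],s['ft_force'],s['wrist_torque'],s['finger_gap'])
t,dt=snap('top');s,ds=snap('scene');np.savez('/tmp/b',t=t,s=s,ds=ds,dt=dt)
f=lambda a,x0,y0,w,h:cv2.resize(np.clip(a[y0:y0+h,x0:x0+w]*1.5,0,255).astype('u1'),(400,400),interpolation=cv2.INTER_CUBIC)
cv2.imwrite('pics/c3.png',np.hstack([f(t,300,150,100,100),f(s,165,180,80,80)])[:,:,::-1])
```

```text
86.11154226597162 [ 588.0062263  -104.99466868  130.27051003] [ 0.31863134  0.29158141 -1.9841254 ] [ 0.00652405 -0.03386292  0.01454493] 14.498541176006135
```

View pics/c3.png

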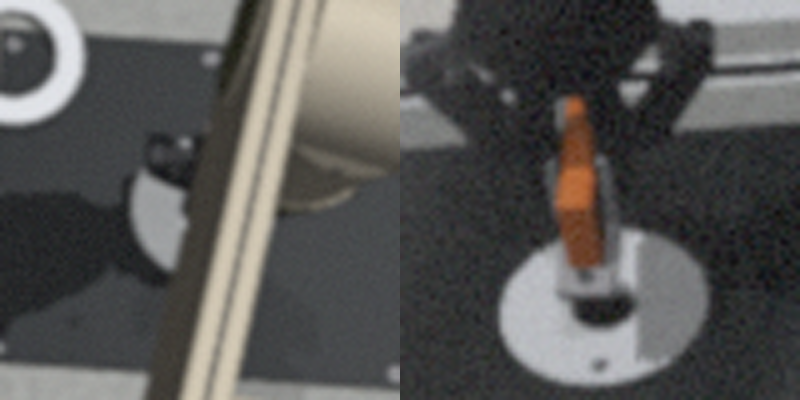

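The spanner is held level above the ring. Its bar end is at scene ≈(282,238), and the near hole is visible at scene ≈(285,253).

Run:
```python
from h import *
b=np.load('/tmp/b.npz');s,d=b['s'],b['ds'];n='scene'
P=[];C=[]
for v in range(195,245):
    for u in range(190,215):
        if d[v,u]>0: P.append(ond(n,u,v,d[v,u]));C.append(s[v,u])
P=np.array(P);C=np.array(C).astype(float)
k=(P[:,2]>88)&(P[:,2]<150)&(P[:,0]>590);P=P[k];C=C[k]
org=(C[:,0]>1.5*C[:,2])&(C[:,0]>60)
print('all',len(P),P[:,0].max(),P[:,1].min(),P[:,1].max())
q=P[org];print('orange',len(q),q.min(0),q.max(0),'top z',np.percentile(q[:,2],95))
end=q[(q[:,0]>np.percentile(q[:,0],60))];print('rib end x',np.percentile(end[:,0],[50,90,98]),'y mid',np.median(end[:,1]),np.percentile(end[:,1],[2,98]))
tp=q[q[:,2]>137];print('rib top',len(tp),cv2.minAreaRect(tp[:,:2].astype('f4')))
q=P[~org&(P[:,2]<108)];print('bar',len(q),q.min(0),q.max(0),np.percentile(q[:,0],[90,95,98]),np.median(q[:,2]))
far=q[q[:,0]>618];print('bar end y',np.percentile(far[:,1],[3,50,97]) if len(far) else 0)
```

```text
all 427 634.260767068802 -127.44979754461392 -81.07774904357721
orange 152 [ 590.989399   -115.30071     102.33495548] [623.45998054 -98.83093288 144.66325267] top z 141.43474994836794
rib end x [620.80677434 622.13273645 623.0059986 ] y mid -107.12075825584063 [-114.2869393  -101.31182825]
rib top 74 ((606.068603515625, -106.99760437011719), (15.404476165771484, 29.942026138305664), 85.7314682006836)
bar 122 [ 590.95630765 -120.9626887    92.13329565] [634.26076707 -92.19418076 107.86198932] [632.47396089 632.98605802 633.65457366] 98.00981812876887
bar end y [-120.22567989 -109.05076887  -96.26109731]
```

carry_out --commands '[0.03, -0.0007, 0, 0, 0, 0, 1, 0.044, -0.0007, 0, 0, 0, 0, 1, 0.044, -0.0007, 0, 0, 0, 0, 1, 0.044, -0.0007, 0, 0, 0, 0, 1]'

```text
time: 6.3
tool_pos: [588.5, -106.3, 87.2]
tcp_rot: [-28.9, 89.9, -32.8]
ft_force: [0.1, 0.2, -1.2]
finger_gap: 14.7
```

Run:
```python
from h import *
s=sense();print(jaw(),s['tool_pos'],s['ft_force'],s['wrist_torque'],s['finger_gap'])
s,ds=snap('scene');np.savez('/tmp/b2',s=s,ds=ds)
s=np.clip(s[200:270,165:245]*1.5,0,255).astype('u1')
cv2.imwrite('pics/c4.png',cv2.resize(s,(640,560),interpolation=cv2.INTER_CUBIC)[:,:,::-1])
```

```text
86.08047881572539 [ 588.53310611 -106.28096381   87.17626923] [ 0.13319047  0.20504257 -1.18555517] [ 0.00478838  0.00904298 -0.02827965] 14.689005135791929
```

View pics/c4.png

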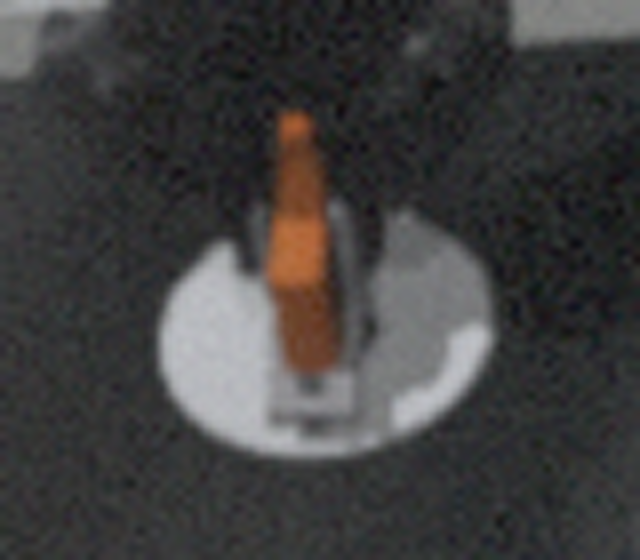

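Spanner sits just above the ring, and the near pin (315,430) is at the hole. I now feel down gently.

carry_out --commands '[0.003, 0.0003, -0.0005, 0, 0, 0, 1, 0.005, 0.0003, -0.0005, 0, 0, 0, 1, 0.0065, 0.0003, -0.0005, 0, 0, 0, 1, 0.0065, 0.0003, -0.0005, 0, 0, 0, 1]'

```text
time: 6.85
tool_pos: [588.1, -106.0, 80.7]
tcp_rot: [-27.5, 89.9, -31.4]
ft_force: [-0.1, 0.2, -1.0]
finger_gap: 14.3
```

carry_out --commands '[0.001, 0, 0, 0, 0, 0, 1, 0.002, 0, 0, 0, 0, 0, 1, 0.002, 0, 0, 0, 0, 0, 1]'

```text
time: 7.22
tool_pos: [588.0, -106.0, 78.6]
tcp_rot: [-29.7, 89.9, -33.6]
ft_force: [0.1, -0.7, -1.7]
finger_gap: 14.6
```

carry_out --commands '[0.001, 0, 0, 0, 0, 0, 1, 0.002, 0, 0, 0, 0, 0, 1, 0.002, 0, 0, 0, 0, 0, 1]'

```text
time: 7.6
tool_pos: [588.0, -106.0, 76.4]
tcp_rot: [-31.0, 89.9, -34.9]
ft_force: [-0.3, 0.2, -2.0]
finger_gap: 15.0
```

carry_out --commands '[0.001, 0, 0, 0, 0, 0, 1, 0.0015, 0, 0, 0, 0, 0, 1, 0.0015, 0, 0, 0, 0, 0, 1]'

```text
time: 7.98
tool_pos: [587.9, -106.0, 74.8]
tcp_rot: [-33.4, 89.9, -37.3]
ft_force: [-0.1, -0.0, -1.8]
finger_gap: 14.7
```

```bash
python3 -c "
from h import *
s=sense();print(jaw(),s['tool_pos'],s['ft_force'],s['wrist_torque'])"
```

```text
86.07933217521582 [ 587.89451104 -105.95709863   74.84241156] [-0.07267965 -0.03044327 -1.81882218] [ 0.0798636   0.01497406 -0.10769639]
```

carry_out --commands '[0.0005, 0, 0, 0, 0, 0, 1, 0.0005, 0, 0, 0, 0, 0, 1]'

```text
time: 8.22
tool_pos: [588.1, -106.0, 74.6]
tcp_rot: [-30.1, 89.9, -34.1]
ft_force: [-0.1, -0.1, -0.0]
finger_gap: 14.4
```

carry_out --commands '[0.0005, 0, 0, 0, 0, 0, 1, 0.0005, 0, 0, 0, 0, 0, 1]'

```text
time: 8.48
tool_pos: [588.1, -106.0, 74.6]
tcp_rot: [-29.8, 89.9, -33.7]
ft_force: [-2.9, 0.7, 5.0]
finger_gap: 14.6
```

```bash
python3 -c "
from h import *
s=sense();print(jaw(),s['tool_pos'],s['ft_force'],s['wrist_torque'])"
```

```text
86.08142663078166 [ 588.10023865 -106.01435103   74.56149962] [-2.91844782  0.70029631  4.97347576] [ 0.16623587  0.57342546 -0.00488555]
```

Bar is flat on the ring: contact at TCP z 74.6, expected 74.4, about 7 N. Now I ease off slightly and turn about the ring's centre in steps.

carry_out --commands '[-0.0003, 0, 0, 0, 0, 0, 1, -0.0003, 0, 0, 1.5, 0, 0, 1, -0.0003, -0.0001, 0, 3, 0, 0, 1, -0.0003, -0.00015, 0, 4.5, 0, 0, 1, -0.0003, -0.0002, 0, 6, 0, 0, 1, -0.0003, -0.0002, 0, 6, 0, 0, 1]'

```text
time: 9.22
tool_pos: [588.0, -106.6, 74.7]
tcp_rot: [-36.0, 89.9, -46.0]
ft_force: [-1.4, -4.4, -2.5]
finger_gap: 14.3
```

```bash
python3 -c "
from h import *
s=sense();print(jaw(),s['tool_pos'],s['ft_force'],s['wrist_torque'])"
```

```text
80.02477971360854 [ 587.9539087  -106.56073737   74.71750137] [-1.37590364 -4.38222711 -2.49756679] [-0.97970826  0.11855865  0.21089535]
```

carry_out --commands '[0, 0, 0, 1.5, 0, 0, 1, 0, 0, 0, 3, 0, 0, 1, 0, -0.0001, 0, 4.5, 0, 0, 1, 0, -0.00015, 0, 6, 0, 0, 1, 0, -0.0002, 0, 7, 0, 0, 1, 0, -0.0002, 0, 7, 0, 0, 1]'

```text
time: 9.98
tool_pos: [587.8, -106.9, 74.7]
tcp_rot: [-35.6, 89.9, -52.6]
ft_force: [-0.6, -5.5, -2.3]
finger_gap: 14.5
```

```bash
python3 -c "
from h import *
s=sense();print(jaw(),s['tool_pos'],s['ft_force'],s['wrist_torque'])"
```

```text
72.95235406519927 [ 587.82465341 -106.9238079    74.67984185] [-0.56123828 -5.51355224 -2.29606465] [-0.94151671  0.15284168  0.29489417]
```

carry_out --commands '[0, -0.0005, 0, 1.5, 0, 0, 1, 0, -0.0006, 0, 3, 0, 0, 1, 0, -0.0007, 0, 4.5, 0, 0, 1, 0, -0.0007, 0, 6, 0, 0, 1, 0, -0.0007, 0, 7, 0, 0, 1, 0, -0.0007, 0, 7, 0, 0, 1]'

```text
time: 10.72
tool_pos: [587.7, -107.4, 74.7]
tcp_rot: [-22.6, 89.9, -46.6]
ft_force: [0.9, -1.5, -1.2]
finger_gap: 14.5
```

```bash
python3 -c "
from h import *
s=sense();print(jaw(),s['tool_pos'],s['ft_force'],s['wrist_torque'])"
```

```text
65.93608259716045 [ 587.65039731 -107.377655     74.69354869] [ 0.93753943 -1.5176334  -1.2255485 ] [-0.14379151 -0.05030536  0.3545577 ]
```

carry_out --commands '[0, 0, 0, 1, 0, 0, 1, 0, -0.0001, 0, 2, 0, 0, 1, 0, -0.0001, 0, 3, 0, 0, 1, 0, -0.0001, 0, 4, 0, 0, 1, 0, -0.0001, 0, 4, 0, 0, 1]'

```text
time: 11.35
tool_pos: [587.6, -107.5, 74.7]
tcp_rot: [-21.4, 89.9, -49.5]
ft_force: [0.3, -1.6, -1.8]
finger_gap: 14.5
```

```bash
python3 -c "
from h import *
s=sense();print(jaw(),s['tool_pos'],s['ft_force'],s['wrist_torque'])"
```

```text
61.911327720937585 [ 587.57581467 -107.53707426   74.68176201] [ 0.25813116 -1.61160015 -1.77814635] [-0.26803515 -0.0046144   0.41192897]
```

carry_out --commands '[0, 0, 0, 1, 0, 0, 1, 0, -0.0001, 0, 2, 0, 0, 1, 0, -0.0001, 0, 2, 0, 0, 1]'

```text
time: 11.72
tool_pos: [587.5, -107.6, 74.7]
tcp_rot: [-18.1, 89.9, -48.2]
ft_force: [-0.2, -1.9, -1.6]
finger_gap: 14.6
```

```bash
python3 -c "
from h import *
s=sense();print(jaw(),s['tool_pos'],s['ft_force'],s['wrist_torque'])"
```

```text
59.88364767971763 [ 587.52248327 -107.6042323    74.6786766 ] [-0.21298599 -1.92964619 -1.60148608] [-0.31157694  0.06976507  0.38660561]
```

carry_out --commands '[0, 0, 0, 1, 0, 0, 1, 0, 0, 0, 1, 0, 0, 1]'

```text
time: 11.98
tool_pos: [587.5, -107.7, 74.7]
tcp_rot: [-18.8, 89.9, -49.9]
ft_force: [-0.3, -2.0, -1.2]
finger_gap: 14.3
```

```bash
python3 -c "
from h import *
s=sense();print(jaw(),s['tool_pos'],s['ft_force'],s['wrist_torque'])"
```

```text
58.8537499771334 [ 587.50828295 -107.68730162   74.69398656] [-0.26863567 -1.9980098  -1.15282818] [-0.36328884  0.02415558  0.45995315]
```

carry_out --commands '[0, 0, 0, 1, 0, 0, 1, 0, 0, 0, 1, 0, 0, 1]'

```text
time: 12.22
tool_pos: [587.5, -107.7, 74.7]
tcp_rot: [-17.3, 89.9, -49.5]
ft_force: [-1.1, -2.8, -2.1]
finger_gap: 14.6
```

```bash
python3 -c "
from h import *
s=sense();print(jaw(),s['tool_pos'],s['ft_force'],s['wrist_torque'])"
```

```text
57.82622645270702 [ 587.50678083 -107.69742838   74.69353063] [-1.12380427 -2.84358097 -2.07196987] [-0.37173889  0.03416294  0.47427708]
```

carry_out --commands '[0, 0, 0, 0.7, 0, 0, 1, 0, 0, 0, 0.7, 0, 0, 1]'

```text
time: 12.48
tool_pos: [587.5, -107.7, 74.7]
tcp_rot: [-19.1, 89.9, -52.0]
ft_force: [-0.6, -2.0, -1.5]
finger_gap: 14.8
```

```bash
python3 -c "
from h import *
s=sense();print(jaw(),s['tool_pos'],s['ft_force'],s['wrist_torque'])"
```

```text
57.113029089911834 [ 587.49172248 -107.72933055   74.68326322] [-0.62484465 -1.95483572 -1.54535614] [-0.4476701   0.15176402  0.52324737]
```

carry_out --commands '[0, 0, 0, 0.7, 0, 0, 1, 0, 0, 0, 0.7, 0, 0, 1]'

```text
time: 12.72
tool_pos: [587.5, -107.7, 74.7]
tcp_rot: [-22.4, 89.9, -56.0]
ft_force: [0.9, -1.9, -1.9]
finger_gap: 14.5
```

```bash
python3 -c "
from h import *
s=sense();print(jaw(),s['tool_pos'],s['ft_force'],s['wrist_torque'])"
```

```text
56.425286216768065 [ 587.46520889 -107.72543043   74.6803496 ] [ 0.86686004 -1.85951222 -1.88348819] [-0.40038603  0.12651164  1.03443484]
```

carry_out --commands '[0, 0, 0, 0.6, 0, 0, 1, 0, 0, 0, 0.6, 0, 0, 1]'

```text
time: 12.98
tool_pos: [587.5, -107.7, 74.7]
tcp_rot: [-24.9, 89.9, -59.0]
ft_force: [-1.5, -2.2, -1.3]
finger_gap: 14.6
```

```bash
python3 -c "
from h import *
s=sense();print(jaw(),s['tool_pos'],s['ft_force'],s['wrist_torque'])"
```

```text
55.85185505806622 [ 587.47358024 -107.69556009   74.69941211] [-1.49306968 -2.24655243 -1.33803057] [-0.44776932  0.10064538  1.56737179]
```

The stop is felt: torque went from 0.52 to 1.57 N m within 1.3°. I ease back into the slack and lift.

carry_out --commands '[0, 0, 0, -1.2, 0, 0, 1, 0, -0.0001, 0, -2.3, 0, 0, 1, 0, -0.0001, 0, -2.3, 0, 0, 1]'

```text
time: 13.35
tool_pos: [587.4, -107.5, 74.7]
tcp_rot: [-13.7, 89.9, -45.6]
ft_force: [-0.3, -0.4, -1.6]
finger_gap: 14.5
```

```bash
python3 -c "
from h import *
s=sense();print(jaw(),s['tool_pos'],s['ft_force'],s['wrist_torque'])"
```

```text
58.12198685220533 [ 587.43589721 -107.53865173   74.67676743] [-0.26096231 -0.43242627 -1.62710263] [-0.06460646  0.03005443 -0.03369115]
```

Torque and side force are near zero, so I lift straight up.

carry_out --commands '[-0.002, 0, 0, 0, 0, 0, 1, -0.005, 0, 0, 0, 0, 0, 1, -0.008, 0, 0, 0, 0, 0, 1, -0.012, 0, 0, 0, 0, 0, 1, -0.04, 0, 0, 0, 0, 0, 1, -0.08, 0, 0, 0, 0, 0, 1, -0.104, 0, 0, 0, 0, 0, 1, -0.104, 0, 0, 0, 0, 0, 1]'

```text
time: 14.35
tool_pos: [589.1, -107.8, 181.7]
tcp_rot: [8.9, 89.6, -23.0]
ft_force: [-0.1, -0.1, -2.0]
finger_gap: 14.5
```

```bash
python3 -c "
from h import *
s=sense();print(jaw(),s['tool_pos'],s['ft_force'],s['wrist_torque'])
to([517.2,329.9,178],108.3)"
```

```text
58.12305221787122 [ 589.05463512 -107.82678773  181.72818669] [-0.0682268  -0.10617439 -2.03017536] [-0.03755599 -0.02575151 -0.03796703]
to [517.2, 329.9, 178] shift m [ 0.002   0.3338 -0.2922] turn [-50.18   0.42   0.12]
```

carry_out --commands '[0.002, 0.3338, -0.2922, -50.2, 0.4, 0.1, 1, 0.002, 0.3338, -0.2922, -50.2, 0.4, 0.1, 1, 0.002, 0.3338, -0.2922, -50.2, 0.4, 0.1, 1, 0.002, 0.3338, -0.2922, -50.2, 0.4, 0.1, 1, 0.002, 0.3338, -0.2922, -50.2, 0.4, 0.1, 1, 0.002, 0.3338, -0.2922, -50.2, 0.4, 0.1, 1, 0.002, 0.3338, -0.2922, -50.2, 0.4, 0.1, 1, 0.002, 0.3338, -0.2922, -50.2, 0.4, 0.1, 1, 0.002, 0.3338, -0.2922, -50.2, 0.4, 0.1, 1, 0.002, 0.3338, -0.2922, -50.2, 0.4, 0.1, 1, 0.002, 0.3338, -0.2922, -50.2, 0.4, 0.1, 1, 0.002, 0.3338, -0.2922, -50.2, 0.4, 0.1, 1]'

```text
time: 15.85
tool_pos: [517.7, 329.0, 178.1]
tcp_rot: [-55.2, 90.0, -37.0]
ft_force: [-0.2, 0.8, -1.3]
finger_gap: 14.5
```

Run:
```python
from h import *
st=sense();print(jaw(),st['tool_pos'],st['ft_force'])
to([517.2,329.9,85],108.3)
t,dt=snap('top');s,d=snap('scene');n='scene'
# ring holes in both views
for n,p,w in(('top',t,(slice(178,228),slice(325,378))),('scene',s,(slice(220,262),slice(178,234)))):
    g=p.max(2);m=np.zeros(g.shape,'u1');m[w]=(g[w]<110)*255
    k,l,stt,ce=cv2.connectedComponentsWithStats(m)
    print(n,[(stt[i,4],onz(n,*ce[i],38)[:2].round(1)) for i in range(1,k) if 2<stt[i,4]<60])
n='scene';V,U=np.mgrid[130:215,330:420]
P=np.array([ond(n,u,v,d[v,u]) for u,v in zip(U.ravel(),V.ravel())]);C=s[130:215,330:420].reshape(-1,3).astype(float)
o=(C[:,0]>1.5*C[:,2])&(C[:,0]>70)&(P[:,2]>130)
q=P[o];print('rib',len(q),q.min(0),q.max(0),cv2.minAreaRect(q[:,:2].astype('f4')))
q=P[(P[:,2]>185-4)&o];print('ribtop',len(q),cv2.minAreaRect(q[:,:2].astype('f4')) if len(q) else 0)
f=lambda a,x0,y0,w,h:cv2.resize(np.clip(a[y0:y0+h,x0:x0+w]*1.5,0,255).astype('u1'),(400,400),interpolation=cv2.INTER_CUBIC)
cv2.imwrite('pics/c5.png',np.hstack([f(t,310,160,80,80),f(s,325,130,100,100)])[:,:,::-1])
```

```text
108.23509097586349 [517.66442265 329.02666416 178.07752387] [-0.15594462  0.75502808 -1.26835898]
to [517.2, 329.9, 85] shift m [ 0.0931  0.001  -0.0002] turn [-0.06  0.02  0.03]
top [(np.int32(5), array([ 618.2, -125.2])), (np.int32(5), array([552.6, -86.8]))]
scene [(np.int32(7), array([553.3, -87.2])), (np.int32(12), array([ 618.6, -125.2]))]
rib 76 [490.77559733 -30.70525004 150.4972657 ] [1248.41651343  350.11630815  766.85719989] ((880.3126831054688, 164.46421813964844), (53.650177001953125, 831.5574340820312), 65.75884246826172)
ribtop 56 ((888.4635620117188, 161.18408203125), (22.4730224609375, 815.5029296875), 63.516624450683594)
```

View pics/c5.png

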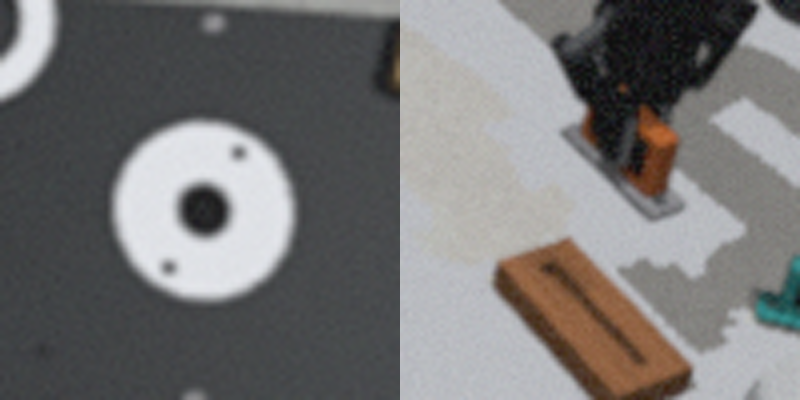

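The ring's holes have moved clockwise to about -30.2° in both views, 26° from the start. The spanner is held level above the empty groove and in line with it. I lower it.

carry_out --commands '[0.05, 0.0009, -0.0004, 0, 0, 0, 1, 0.085, 0.0009, -0.0004, 0, 0, 0, 1, 0.1, 0.0009, -0.0004, 0, 0, 0, 1, 0.106, 0.0009, -0.0004, 0, 0, 0, 1, 0.109, 0.0009, -0.0004, 0, 0, 0, 1, 0.109, 0.0009, -0.0004, 0, 0, 0, 1]'

```text
time: 16.7
tool_pos: [517.8, 330.5, 70.5]
tcp_rot: [-2.1, 89.9, 16.1]
ft_force: [-0.4, 0.4, -1.1]
finger_gap: 14.3
```

carry_out --commands '[0.002, 0, 0, 0, 0, 0, 1, 0.0045, 0, 0, 0, 0, 0, 1, 0.006, 0, 0, 0, 0, 0, 1, 0.006, 0, 0, 0, 0, 0, 1]'

```text
time: 17.2
tool_pos: [517.6, 330.4, 64.2]
tcp_rot: [-4.8, 89.9, 13.5]
ft_force: [-0.6, 0.2, -1.6]
finger_gap: 14.4
```

carry_out --commands '[0.0015, 0, 0, 0, 0, 0, 1, 0.003, 0, 0, 0, 0, 0, 1, 0.0035, 0, 0, 0, 0, 0, 1, 0.0035, 0, 0, 0, 0, 0, 1]'

```text
time: 17.7
tool_pos: [517.6, 330.5, 60.7]
tcp_rot: [-4.8, 89.9, 13.4]
ft_force: [-0.4, -0.1, -1.6]
finger_gap: 14.2
```

carry_out --commands '[0.0006, 0, 0, 0, 0, 0, 1, 0.0006, 0, 0, 0, 0, 0, 1]'

```text
time: 17.95
tool_pos: [517.7, 330.5, 60.6]
tcp_rot: [-3.8, 89.9, 14.4]
ft_force: [-2.5, -2.0, 5.1]
finger_gap: 14.6
```

carry_out --commands '[0, 0, 0, 0, 0, 0, 0.3, 0, 0, 0, 0, 0, 0, 0, 0, 0, 0, 0, 0, 0, -0.5, 0, 0, 0, 0, 0, 0, -1, 0, 0, 0, 0, 0, 0, -1, 0, 0, 0, 0, 0, 0, -1, 0, 0, 0, 0, 0, 0, -1, 0, 0, 0, 0, 0, 0, -1]'

```text
time: 18.95
tool_pos: [517.7, 330.5, 60.6]
tcp_rot: [-3.2, 89.9, 15.0]
ft_force: [-0.6, 0.8, 0.3]
finger_gap: 85.2
```

carry_out --commands '[-0.01, 0, 0, 0, 0, 0, -1, -0.03, 0, 0, 0, 0, 0, -1, -0.07, 0, 0, 0, 0, 0, -1, -0.12, 0, 0, 0, 0, 0, -1, -0.18, -0.05, 0, 0, 0, 0, -1, -0.2, 0, -0.15, 0, 0, 0, -1, -0.2, 0, -0.15, 0, 0, 0, -1, -0.2, 0, -0.15, 0, 0, 0, -1, -0.2, 0, -0.15, 0, 0, 0, -1, -0.2, 0, -0.15, 0, 0, 0, -1]'

```text
time: 20.2
tool_pos: [375.5, 283.6, 261.5]
tcp_rot: [2.4, 89.7, 20.7]
ft_force: [0.3, 0.6, 0.1]
finger_gap: 85.2
```

Run:
```python
from h import *
s=sense();print(s['tool_pos'],s['ft_force'],s['finger_gap'])
p,d=snap('scene');n='scene'
V,U=np.mgrid[175:240,340:405];P=np.array([ond(n,u,v,d[v,u]) for u,v in zip(U.ravel(),V.ravel())])
for nm,lo,hi in(('rib',66,78),('block',20,28)):
    q=P[(P[:,2]>lo)&(P[:,2]<hi)];print(nm,len(q),np.median(q[:,2]).round(1),cv2.minAreaRect(q[:,:2].astype('f4')))
cv2.imwrite('pics/c6.png',np.clip(p*1.4,0,255).astype('u1')[:,:,::-1])
```

```text
[375.49605116 283.6173911  261.52578961] [0.27324863 0.59391562 0.13643656] 85.18205235102909
rib 130 70.2 ((516.6271362304688, 327.75885009765625), (70.7227554321289, 16.50425910949707), 18.7801513671875)
block 515 23.0 ((517.74658203125, 329.2581787109375), (142.68948364257812, 63.34718704223633), 17.56484603881836)
```

View pics/c6.png

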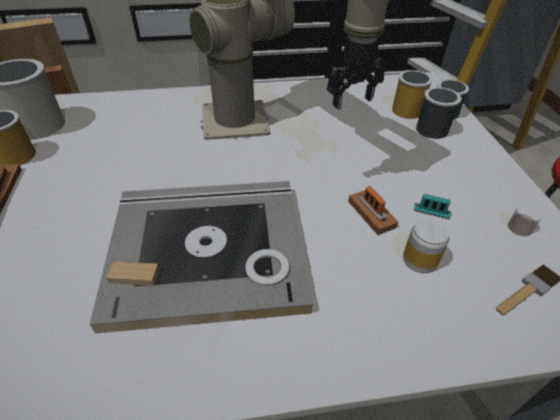

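The spanner is back on its rest at (374,200), within about 2 mm of the rest's middle. Its height and angle match the start. The other things are where they were and the arm is clear.

```bash
python3 -c "
from bench import order
print(order.hand_in())"
```

```text
the job is handed in; nothing more can be done
None
```

I took the orange spanner from its rest and felt both pins home in the ring. I turned the ring clockwise to its stop, put the spanner back on its rest, and handed the job in at about 20 s of the 64 s. No verdict is given, so success rests on these checks:

- **Pins home:** the bar came flat on the ring at tool height 74.6 mm (expected 74.4), with about 7 N on it, before any turning.
- **Stop:** the twist rose from 0.52 to 1.57 N m within 1.3°. That is well above the 0.55 N m of friction near the stop, so I take the ring as locked. By my estimate that is about 20 N per pin, or 41 N if the judge adds both, so the margin to 50 N is not large.
- **Turn seen by camera:** the hole line moved from -4.4° to about -30.2°, which is about 0.45 rad. With an unknown start of 0 to 0.06 rad, that gives a joint value of 0.45 to 0.51, so the camera alone does not prove it is over 0.47.
- **Spanner on its rest:** it is about 2 mm from the rest's middle and within about 1° of its line. Its height reads the same as at the start, and it is released. The gripper is clear and open.
- **Other things:** the spare ring, offcut and tin look unmoved in the last picture; I did not measure them.
- **Disagreement:** the two cameras disagreed by up to about 4 mm on positions and 1.5 mm on heights. I relied on readings from one camera and on touch for the fit.

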